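# Lock the sliding stop on the T-slot rail with a quarter-turn T-bolt

## Robot

A 6-joint arm with a two-finger parallel gripper is mounted at the origin on a cart in front of the work surface, level with it; the furniture and walls round the work are solid. World frame = base frame: x ahead of the robot, y to its left, z up, the work surface at z = 0. Lengths are in m, angles in rad, forces in N, time in s.
With the tool pointing down it reaches from about 0.35 to 0.975 m from the base axis. Payload 4.9 kg.
Tool frame: the origin (TCP) lies at the very end of the fingers, on their centre line; the grasp point (between the pads) lies 19 mm behind it; z points along the fingers, y is the line along which they close (so a half turn about z gives the same grasp; the last joint's range is limited). The gripper opens to 85 mm and grips with 20 to 120 N. Pads are 22 mm wide; open, the fingers measure 114 mm over their backs; the gripper's body (76 mm by 85 mm) begins 54 mm behind the grasp point. The pads swing forward as they close: fully open they stand 13 mm farther back than shut.
Start: joints at [-1.288, 0.053, 1.613, -0, 1.476, -0.119], TCP at [0.244, -0.575, 0.231] pointing down, gripper open.
Joint ranges: [-3.01, 3.01], [-1.01, 2.22], [0.06, 2.58], [-1.02, 4.17], [0.09, 2.62], [-3.14, 3.14]. Speed limits (rad/s): [2.57, 2.57, 3.14, 3.14, 3.14, 3.14].

## Interface

Orientations are given as a unit quaternion [w, x, y, z].
In Python, from cell import bot gives the robot as it stands.
- The arm moves only by the tool drive_tool, never from a script. Its argument "rows" is a list that holds one entry, the list of rows, each a list of 7 numbers: the shift along the tool's x, y, z in mm, then the turn, a rotation vector about the tool's x, y, z in rad, then the opening, from 0 (shut) to 1 (fully open). In form: [[[tx, ty, tz, ax, ay, az, grip], ...]]. A call has 1 to 20 rows; each row shifts and turns the commanded pose from where the row before left it, along the tool's axes as they then stand; what a row does not reach is not made up. A row lasts 1/8 s, in which the tool goes at most 62.5 mm and 10.7 degrees, less where a joint would pass 70% of its speed; a pose out of reach is approached as far as the arm can. A call is refused whole if a number of a shift passes 62.5 or a number of a turn 0.188, either way. A call with a gripper value outside its range is refused whole. The fingers move at their own pace and stop on an object; the grip force is fixed at half the most. Time passes only in rows, so rows that do not move let the fingers close. It gives the time, the measured TCP pose, the force, the opening and the grip force at its end, in the units of the state.
- bot.sense(): the state, without advancing time (a new reading comes with each control period).
- bot.get_image(name): name is "scene" or "top" or "wrist"; returns the picture (400x640x3 uint8, red, green, blue); there is no depth.
- bot.camera_model(name): a dict with "vertical_fov" (degrees; the focal length in pixels is half the picture's height over the tangent of half this angle, whatever the lens; pixels are square), "cx", "cy" (the principal point, pixels), "origin" and "orientation" of the camera in the world. Camera axes: x right, y up, looking along -z (the intrinsics and any distortion apply to the point x, -y, -z); pixel columns grow to the right and rows downward; lengths in m; the calibration is good to about 2 mm. A picture is of the moment at which its call begins: read the wrist's pose just before it. camera_model takes no time and is no camera call; for the wrist camera it gives the pose at the moment of the call.
- bot.close_job(): hands the job in; it is judged then, once.
Trained networks look in the newest picture that a camera, given by its name, has taken for a name from the list of things; names that differ only in an ending like _2 or _b are one class to them, and where a whole thing is asked for, a point or a joint stands for the part that bears it (a point fixed in the world has none). Each returns a list of dicts, best first, with "p" (0 to 1); they miss things now and then, are a little off and sometimes report something else, mostly with a low value. They report only what shows in the picture. A call takes as long as a camera call. They do not tell look-alikes from the thing itself.
- bot.find_in(query, camera): "box" ([left, top, right, bottom] as shares, 0 to 1, of the picture: columns of its width, rows of its height, round what is visible of it).
- bot.mark_of(query, camera): "xy" ([column, row] as shares, 0 to 1, of the picture: columns of its width, rows of its height: a listed point, or the origin of a listed thing).
The state is a dict: "time": time; "joint_pos": joint angles; "joint_vel": joint speeds; "effort": joint torques, N m; "tool_pos": TCP position; "orientation": TCP orientation; "wrist_force": force on the tool from outside, world axes, zero at the start; "ft_torque": the same for the moment, N m; "grip_width": finger opening in m; "grip_force": force on a finger pad.
Only numpy, scipy, OpenCV 4.12 (cv2) and the standard library are available. Lean on these libraries where they do the work, as an engineer would, in place of code of your own. Each camera call takes 0.05 s, during which the arm holds its last target. There are 200 camera calls.

## Task

Lock the blue stop on the T-slot rail where it stands: take the T-bolt out of its wooden stand by the wing nut, drop its head lengthwise into the open part of the slot, and slide it gently into the stop's fork as far as it goes, without shifting the stop. Then turn the wing nut clockwise: first a quarter turn that brings the head square across under the lips, and on until the spring washer is pressed about half way flat on the fork, never all the way. Let go, press nothing hard, and leave the other things on the bench alone.

Things in the scene. Friction and masses are not known exactly. Their poses are not given: they have to be found in the camera images.
- slot_rail: aluminium T-slot rail screwed to the bench, 60 wide (x), 240 long (y), 22 high; dark end lugs reach 20 further. Origin: centre of its underside, z up. The slot runs along y at x = 0, full length: mouth 20 wide between lips 8 thick (z 14 to 22), below it a channel 42 wide, 9 high (z 5 to 14). The -y half of the slot is open; the blue stop is on the +y half
- stop_fence: blue stop riding on the rail, held by 6 N friction. Origin: on the rail top, on the slot's centre line, at the fork's seat; axes as the rail's. Plate 6 thick, y = -22 to 37, 67 wide; wall 16 high from y = 29. Its fork opens towards -y: gap 13 wide, closed end at y = +6, so the 10 thick shank pushed home stands at y = +1
- t_bolt: steel quarter-turn T-bolt with black wing nut and brass spring washer, about 71 high, 0.27 kg, upright in the stand. Origin: centre of the head's underside, z up the shank. Head 16 (x) x 34 (y) x 7 high, then the neck 7 high, then a shank 10 in diameter. Thread friction (0.05 N m) makes bolt and nut turn together until the neck stops the bolt, if the head is not pressed on the channel floor
- bolt_neck (a point): on the bolt's axis, 10.5 above its origin, mid-height of the neck: 18.4 square, 7 high, fits between the slot's lips (axes as the bolt's). Two opposite corners are rounded: from head lengthwise in the slot (bolt y along rail y, either way round) it can turn only clockwise seen from above, a quarter turn, where it stops against the lips
- nut_bar (a point): the wing nut's upright flat grip, 12 thick (point x), 46 long (point y), 28 high. The point is on the bolt's axis, 10 below the grip's top, 18 above the round hub (22 diameter, 10 high), about 61 above the bolt's origin; its y starts within 0.4 rad of the bolt's y. Turned clockwise from above against the bolt the nut descends 3 mm per rad; it stays where it is left
- fork_top (a point): on the plate's upper face at the fork's seat; there the spring washer under the nut (brass, 26 diameter, underside 25 above the bolt's origin +-1.2) bears; it clears the fork with the head on the channel floor. Nut travel of 2.8 to 5.2 mm closes the gaps; then it yields 5 N per mm over 5 mm. At 8 to 10 N turning feels different (by 0.05 N m or more); half flat is 12.5 N, 0.8 rad past the gaps
- bolt_stand: wooden block 64 (x) x 80 (y) x 18 high, heavy, with a pocket 20 x 40 and 12 deep in which the bolt's head stands, long side along y. Origin: centre of its underside
- felt_disc: bystander: round wooden disc with red felt, 62 diameter, 15 high, origin under its centre
- card: bystander: dark pattern card block 60 x 100 x 9, origin under its centre
- bone: bystander: cream bone folder 22 x 133 x 8, origin under its centre
- slicker: bystander: wooden edge slicker 27 x 118 x 27, origin under its centre
- rasp: bystander: brown rasp block 49 x 80 x 26, origin under its centre
There are look-alikes about, which are no part of the job. What is shaped like the t_bolt but purple or turquoise is not meant.

How it is judged:
On the way, in this order (a step that is already met when the one before it is completed fails the run):
1. the T-bolt's head lies in the slot's channel, under the lips, lengthwise (z of t_bolt in the frame of slot_rail between 0.003 and 0.0075 m and x of t_bolt in the frame of slot_rail between -0.003 and 0.003 m and y of t_bolt in the frame of slot_rail between -0.125 and 0.06 m and angle between the y axis of t_bolt and the y axis of slot_rail, either way round below 0.4 rad), for 0.1 s.
2. the T-bolt has been slid home into the stop's fork (y of t_bolt in the frame of stop_fence above -0.003 m and x of t_bolt in the frame of stop_fence between -0.003 and 0.003 m and z of t_bolt in the frame of slot_rail below 0.009 m), for 0.1 s.
3. the head has been turned square across the slot (angle between the y axis of t_bolt and the x axis of slot_rail, either way round below 0.2 rad), for 0.1 s.
At the end, for the whole second after the job is handed in: The bolt stands upright (within 6 degrees) at the fork's seat (within 4 mm along, 3 mm across), its head under the lips and square across the slot (within 11 degrees), the washer clamps the fork with 7 to 18 N (between 28 and 72 percent flat), the stop is within 4 mm of where it stood, all at rest (angle between the y axis of t_bolt and the x axis of slot_rail, either way round below 0.2 rad and angle between t_bolt's own z axis and vertical below 0.1 rad and z of t_bolt in the frame of slot_rail below 0.009 m and y of t_bolt in the frame of stop_fence between -0.004 and 0.004 m and x of t_bolt in the frame of stop_fence between -0.003 and 0.003 m and contact force between t_bolt and stop_fence between 7 and 18 N and distance of stop_fence from where it was at the start of the episode below 0.004 m and linear speed of t_bolt below 0.01 m/s); the robot touches nothing.
It fails at once if the stop is shifted along the rail by more than 5 mm (distance of stop_fence from where it was at the start of the episode above 0.005 m).
It fails at once if the washer is pressed flat, or the stop pushed hard (over 25 N) (contact force between t_bolt and stop_fence above 25 N).
It fails at once if the bolt is pressed on the rail with more than 40 N (contact force between t_bolt and slot_rail above 40 N).
It fails at once if the robot presses on the rail or the stop with more than 10 N (contact force between the arm and slot_rail above 10 N or contact force between the arm and stop_fence above 10 N).
It fails at once if a bystander is disturbed by more than 15 mm (distance of any of felt_disc, card, bone, slicker, rasp from where it was at the start of the episode above 0.015 m).
It also fails if it takes over 72 s, if anything falls off the work surface, if the arm or the gripper's body presses on something with over 40 N, if the wrist force passes 120 N, or if a joint passes its speed limit or range.

## Working session

There is one attempt and no reset: what is moved stays moved. The work goes in short steps, Python scripts to look and compute and a tool call to move; the robot and the scene stay as the last step left them, time stands still between calls to the robot, and variables do not carry over. Pictures are saved under pics/ and viewed, at most 10 in all, crops included, and the job is handed in when it is done.

Besides the shell and the picture viewer there is one more tool, called after "Emit:" as name(argument=value, ...) on one line, values as JSON. drive_tool: Moves the arm, as the interface text tells. Its arguments: {"type":"object","properties":{"rows":{"type":"array"}},"required":["rows"]}

```bash
ls; mkdir -p pics; cat > h.py <<'E'
from cell import bot
import numpy as np, cv2
from scipy.spatial.transform import Rotation as R
def cam(n):
    m=bot.camera_model(n); f=200/np.tan(np.radians(m['vertical_fov'])/2)
    q=m['orientation']; return m,f,R.from_quat([q[1],q[2],q[3],q[0]]),np.array(m['origin'])
def ray(n,u,v,z):
    m,f,r,o=cam(n); d=r.apply([(u-m['cx'])/f,-(v-m['cy'])/f,-1]); return o+d*(z-o[2])/d[2]
def proj(n,p):
    m,f,r,o=cam(n); c=r.inv().apply(np.array(p)-o); return m['cx']+f*c[0]/-c[2], m['cy']-f*c[1]/-c[2]
def save(n,name,box=None,s=1):
    im=bot.get_image(n)[:,:,::-1]
    if box: im=im[box[1]:box[3],box[0]:box[2]]
    cv2.imwrite('pics/'+name,cv2.resize(np.ascontiguousarray(im),None,fx=s,fy=s,interpolation=cv2.INTER_CUBIC))
E
python3 - <<'E'
from h import *
a=bot.get_image('scene');b=bot.get_image('top')
cv2.imwrite('pics/a.png',a[:,:,::-1]);cv2.imwrite('pics/b.png',b[:,:,::-1])
print(bot.camera_model('scene'));print(bot.camera_model('top'));print(bot.camera_model('wrist'))
for c in('top','scene'):
  for q in('t_bolt','nut_bar','slot_rail','stop_fence','fork_top','bolt_stand'):
    print(c,q,[(round(d['p'],2),np.round(np.array(d['xy'])*[640,400],1)) for d in bot.mark_of(q,c)][:4])
print(bot.sense())
E
```

```text
pics
{'vertical_fov': 47.46485861050589, 'cx': 320.70938785673246, 'cy': 199.84390397810563, 'origin': array([-0.28250889, -0.73317212,  0.73443306]), 'orientation': array([ 0.77272239,  0.43246729, -0.22361475, -0.40726969])}
{'vertical_fov': 46.3602701191127, 'cx': 316.496802630917, 'cy': 204.16005397807805, 'origin': array([ 0.29865851, -0.12455792,  1.50768022]), 'orientation': array([ 0.71169545,  0.06182253, -0.07118648, -0.69613221])}
{'vertical_fov': 61.6345196395933, 'cx': 316.690078561192, 'cy': 196.23363186238637, 'origin': array([ 0.3081161, -0.5475612,  0.3728593]), 'orientation': array([ 0.82611529, -0.11242826,  0.0760401 , -0.54691071])}
top t_bolt [(0.65, array([405.6, 237.9])), (0.51, array([373.6, 243. ])), (0.42, array([367. , 214.1]))]
top nut_bar [(0.65, array([408.4, 238. ])), (0.65, array([368.2, 207.4])), (0.59, array([375.2, 240.2]))]
top slot_rail [(0.89, array([270.1, 223.5]))]
top stop_fence [(0.75, array([253.8, 222.7]))]
top fork_top [(0.82, array([256.2, 225.6]))]
top bolt_stand [(0.85, array([368.6, 242.2]))]
scene t_bolt [(0.82, array([371.7, 251.3])
[... 462 characters left out ...]
e': 0.7, 'joint_pos': array([-1.28800129e+00,  5.26204833e-02,  1.61288459e+00,  5.61984385e-06,
        1.47597550e+00, -1.19031617e-01]), 'joint_vel': array([-0.00111837, -0.00151804, -0.00064005, -0.00024079,  0.00019129,
       -0.00028976]), 'effort': array([-3.72814584e-04, -3.93550158e+01, -3.70369577e+01, -1.41444903e-04,
        4.87733560e-04,  6.72386946e-06]), 'tool_pos': array([ 0.24441993, -0.57522003,  0.23136213]), 'orientation': array([5.56211790e-05, 9.79884771e-01, 1.99564107e-01, 7.37128095e-06]), 'wrist_force': array([-0.44976573, -0.00926726,  0.02345255]), 'ft_torque': array([ 0.02523549, -0.02833442,  0.0132367 ]), 'grip_force': 0.0, 'grip_width': 0.08525089186523697}
```

View images.

```bash
python3 - <<'E'
import cv2,numpy as np
a=cv2.imread('pics/a.png')[150:350,180:480];b=cv2.imread('pics/b.png')[150:310,200:500]
cv2.imwrite('pics/c.png',np.vstack([cv2.resize(b,None,fx=2,fy=2,interpolation=2)[:, :600],cv2.resize(a[50:190],None,fx=2,fy=2,interpolation=2)]))
E
```

```text
(no output)
```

View pics/a.png

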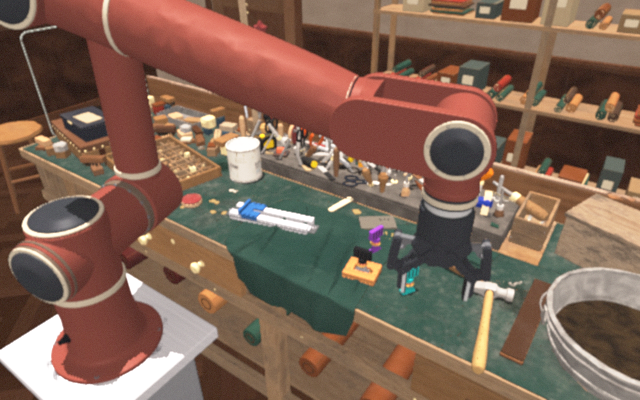

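View pics/c.png

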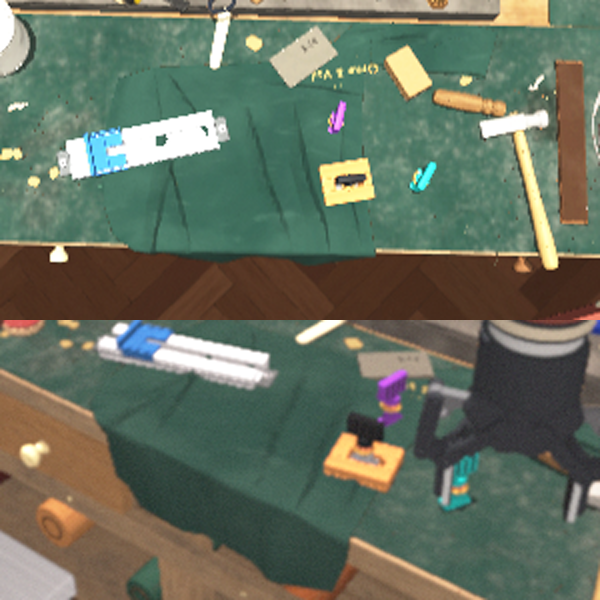

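Three candidates (scene px): purple bolt (375,238), turquoise bolt (408,280), and the black-nut bolt in the wooden stand (362,258). In the top view the last is at (375,240). The black one in the stand is meant, and the enlarged crop confirms it. The rail has the blue stop at its left end, at (254,224) in the top view.

```bash
python3 - <<'E'
from h import *
p=np.round
print('stand',p(ray('top',373.5,241,.018),3),'bar top',p(ray('top',375.2,240.2,.067),3), p(ray('scene',360.6,254.6,.067),3))
l=ray('top',233,231.5,.01);r=ray('top',311,213.5,.01);d=l-r;print('rail',p(l,3),p(r,3),np.linalg.norm(d),np.arctan2(-d[0],d[1]))
print('fork',p(ray('top',256.2,225.6,.028),3),p(ray('scene',257.6,212.4,.028),3))
m,f,r,o=cam('wrist');s=bot.sense();q=s['orientation'];T=R.from_quat([q[1],q[2],q[3],q[0]])
print('tool axes',p(T.as_matrix(),3));print('cam in tool',T.inv().apply(o-s['tool_pos']),p((T.inv()*r).as_matrix(),3))
E
```

```text
stand [ 0.467 -0.327  0.018] bar top [ 0.464 -0.325  0.067] [ 0.455 -0.331  0.067]
rail [0.488 0.125 0.01 ] [ 0.553 -0.124  0.01 ] 0.25792605669252633 0.2531425991563719
fork [0.507 0.05  0.028] [0.499 0.03  0.028]
tool axes [[ 0.92   0.391  0.   ]
 [ 0.391 -0.92  -0.   ]
 [-0.     0.    -1.   ]]
cam in tool [ 0.06940444 -0.00023987 -0.14264977] [[-0.001  0.963  0.269]
 [ 1.     0.001  0.001]
 [ 0.001  0.269 -0.963]]
```

Emit:
drive_tool(rows=[[[37,-18,0,0,0,0,0.7],[37,-18,0,0,0,0,0.7],[37,-18,0,0,0,0,0.7],[37,-18,0,0,0,0,0.7],[37,-18,0,0,0,0,0.7],[37,-18,0,0,0,0,0.7],[37,-18,0,0,0,0,0.7],[37,-18,0,0,0,0,0.7],[0,0,3,0,0,-0.18,0.7],[0,0,3,0,0,-0.18,0.7],[0,0,3,0,0,-0.18,0.7],[0,0,3,0,0,-0.18,0.7],[0,0,3,0,0,-0.18,0.7],[0,0,3,0,0,-0.18,0.7],[0,0,3,0,0,-0.18,0.7],[0,0,3,0,0,-0.18,0.7],[0,0,3,0,0,-0.18,0.7],[0,0,3,0,0,-0.18,0.7],[0,0,3,0,0,-0.18,0.7],[0,0,3,0,0,-0.18,0.7]]])

```text
time: 3.2
tool_pos: [0.4605, -0.3269, 0.1953]
orientation: [0.0, 0.283, 0.959, -0.0]
wrist_force: [0.4, 0.3, 0.4]
grip_width: 0.0599
grip_force: 0.0
```

Emit:
drive_tool(rows=[[[0,0,0,0,0,-0.18,0.7],[0,0,0,0,0,-0.18,0.7],[0,0,0,0,0,-0.18,0.7],[0,0,0,0,0,-0.18,0.7],[0,0,0,0,0,0,0.7]]])

```text
time: 3.82
tool_pos: [0.4606, -0.3269, 0.1954]
orientation: [0.0, -0.069, 0.998, -0.0]
wrist_force: [0.7, 0.6, 0.4]
grip_width: 0.0598
grip_force: 0.0
```

```bash
cat >> h.py <<'E'
def st():
    s=bot.sense();q=s['orientation'];T=R.from_quat([q[1],q[2],q[3],q[0]]);x=T.as_matrix()[:,0]
    print('t',s['time'],'pos',np.round(s['tool_pos'],4),'yaw',round(np.arctan2(x[1],x[0]),3),'zax',np.round(T.as_matrix()[:,2],3),'J',np.round(s['joint_pos'],2),'F',np.round(s['wrist_force'],1),'M',np.round(s['ft_torque'],3),'w',round(s['grip_width'],4),'g',s['grip_force'])
    return s,T
E
python3 - <<'E'
from h import *
st();save('wrist','w1.png')
for q in('t_bolt','nut_bar','bolt_stand'):
  for d in bot.mark_of(q,'wrist'):
    u=np.array(d['xy'])*[640,400];print(q,round(d['p'],2),u.round(1),[ray('wrist',*u,z).round(4) for z in (0,.006,.067)])
E
```

```text
t 3.825 pos [ 0.4606 -0.3269  0.1954] yaw -3.003 zax [ 0. -0. -1.] J [-0.75 -0.07  1.79 -0.    1.42 -2.46] F [0.7 0.6 0.4] M [-0.005 -0.03  -0.029] w 0.0598 g 0.0
t_bolt 0.84 [317.9 268.2] [array([ 0.5701, -0.3098,  0.    ]), array([ 0.567 , -0.3102,  0.006 ]), array([ 0.5351, -0.3149,  0.067 ])]
t_bolt 0.82 [202.9 172.2] [array([ 0.4782, -0.4416,  0.    ]), array([ 0.4767, -0.4397,  0.006 ]), array([ 0.4614, -0.4206,  0.067 ])]
t_bolt 0.56 [315.5 180. ] [array([ 0.4706, -0.326 ,  0.    ]), array([ 0.4693, -0.3262,  0.006 ]), array([ 0.4554, -0.3279,  0.067 ])]
nut_bar 0.93 [315.7 197.5] [array([ 0.4893, -0.3232,  0.    ]), array([ 0.4876, -0.3234,  0.006 ]), array([ 0.4703, -0.3257,  0.067 ])]
nut_bar 0.64 [179.4 184.1] [array([ 0.4942, -0.4651,  0.    ]), array([ 0.4924, -0.4628,  0.006 ]), array([ 0.4742, -0.4395,  0.067 ])]
nut_bar 0.57 [318.6 303.3] [array([ 0.6142, -0.3028,  0.    ]), array([ 0.6103, -0.3033,  0.006 ]), array([ 0.5705, -0.3093,  0.067 ])]
bolt_stand 0.97 [312.7 180.7] [array([ 0.4717, -0.3288,  0.    ]), array([ 0.4704, -0.3289,  0.006 ]), array([ 0.4562, -0.3301,  0.067 ])]
bolt_stand 0.71 [122.8 274.6] [array([ 0.6078, -0.525 ,  0.    ]), array([ 0.604 , -0.5217,  0.006 ]), array([ 0.5653, -0.4875,  0.067 ])]
```

View pics/w1.png

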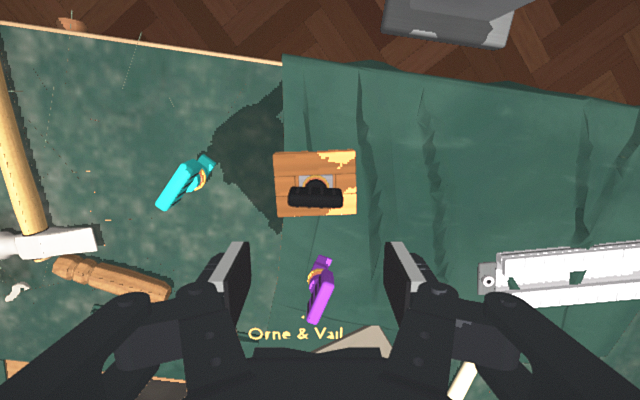

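The wrist view shows our black bolt in its stand at (316,190), with purple at (320,290) and turquoise at (185,180), both standing clear. The fingers lie along the bar, so I need a quarter turn.

Emit:
drive_tool(rows=[[[0,0,0,0,0,0.174,0.6],[0,0,0,0,0,0.174,0.6],[0,0,0,0,0,0.174,0.6],[0,0,0,0,0,0.174,0.6],[0,0,0,0,0,0.174,0.6],[0,0,0,0,0,0.174,0.6],[0,0,0,0,0,0.174,0.6],[0,0,0,0,0,0.174,0.6],[0,0,0,0,0,0.174,0.6],[0,4,20,0,0,0,0.6],[0,4,20,0,0,0,0.6],[0,0,0,0,0,0,0.6]]])

```text
time: 5.52
tool_pos: [0.4671, -0.3242, 0.1513]
orientation: [-0.003, 0.653, 0.757, 0.0]
wrist_force: [-0.5, 0.3, 0.3]
grip_width: 0.0512
grip_force: 0.0
```

```bash
python3 - <<'E'
from h import *
st();save('wrist','w2.png')
for q in('t_bolt','nut_bar','bolt_stand'):
  for d in bot.mark_of(q,'wrist')[:2]:
    u=np.array(d['xy'])*[640,400];print(q,round(d['p'],2),u.round(1),[ray('wrist',*u,z).round(4) for z in (0,.006,.067)])
E
```

```text
t 5.525 pos [ 0.4671 -0.3242  0.1513] yaw 1.717 zax [-0.005  0.004 -1.   ] J [-0.74 -0.01  1.82  0.    1.35 -0.88] F [-0.5  0.3  0.3] M [-0.002  0.009 -0.028] w 0.0512 g 0.0
t_bolt 0.74 [311.7 300.8] [array([ 0.4818, -0.4479,  0.    ]), array([ 0.4814, -0.444 ,  0.006 ]), array([ 0.4767, -0.4049,  0.067 ])]
t_bolt 0.55 [432.4 181.2] [array([ 0.573 , -0.3098,  0.    ]), array([ 0.5707, -0.3087,  0.006 ]), array([ 0.5473, -0.2979,  0.067 ])]
nut_bar 0.97 [306.7 343.2] [array([ 0.4843, -0.5   ,  0.    ]), array([ 0.4838, -0.4952,  0.006 ]), array([ 0.4787, -0.4455,  0.067 ])]
nut_bar 0.6 [320.6 207.7] [array([ 0.4768, -0.3502,  0.    ]), array([ 0.4764, -0.3484,  0.006 ]), array([ 0.4729, -0.3294,  0.067 ])]
bolt_stand 0.59 [318.5 188.1] [array([ 0.4725, -0.3324,  0.    ]), array([ 0.4722, -0.3309,  0.006 ]), array([ 0.4696, -0.3156,  0.067 ])]
```

View pics/w2.png

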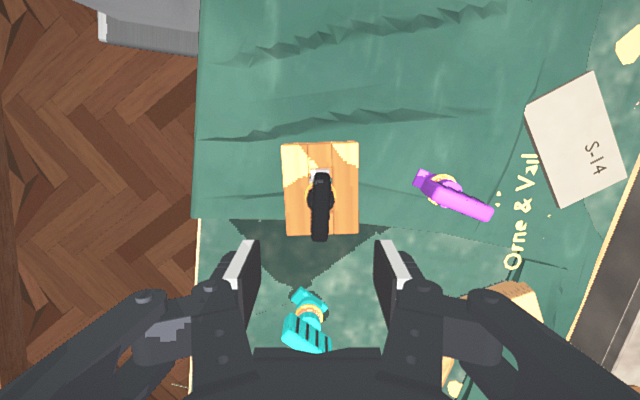

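```bash
python3 - <<'E'
from h import *
im=cv2.imread('pics/w2.png');g=im.max(2)[165:250,295:345]
m=(g<50).astype(np.uint8)
n,l,s,c=cv2.connectedComponentsWithStats(m);k=1+s[1:,4].argmax();ys,xs=np.nonzero(l==k);print(s[k])
for y in range(s[k][1],s[k][1]+s[k][3],5):
  r=xs[ys==y];print(y+165,r.min()+295,r.max()+295)
for u in((320.5,240),(320.5,207)):print(ray('wrist',*u,.077))
# stand corners top
P=[ray('wrist',u,v,.018) for u,v in((281,144),(358,141),(357,235),(288,237))];print(np.round(P,4),np.mean(P,0))
E
```

```text
[20  8 14  6 21]
173 318 322
178 315 316
[ 0.47608182 -0.35058482  0.077     ]
[ 0.47246322 -0.32623599  0.077     ]
[[ 0.4353 -0.2949  0.018 ]
 [ 0.4983 -0.2832  0.018 ]
 [ 0.5122 -0.3659  0.018 ]
 [ 0.4511 -0.3767  0.018 ]] [ 0.47423133 -0.3301698   0.018     ]
```

The wrist view shows the black bar at (320,206), running parallel to the pads, with the stand centred at (320,190). I'm descending and gripping.

Emit:
drive_tool(rows=[[[-5.5,5,20,0,0,0,0.5],[0,0,20,0,0,0,0.5],[0,0,20,0,0,0,0.5],[0,0,20,0,0,0,0.5],[0,0,10,0,0,0,0.5],[0,0,8,0,0,0,0.5],[0,0,0,0,0,0,0],[0,0,0,0,0,0,0],[0,0,0,0,0,0,0],[0,0,0,0,0,0,0],[0,0,0,0,0,0,0],[0,0,0,0,0,0,0]]])

```text
time: 7.22
tool_pos: [0.4739, -0.3308, 0.0578]
orientation: [-0.0, 0.654, 0.756, -0.0]
wrist_force: [-5.1, -0.6, 3.3]
grip_width: 0.0105
grip_force: 62.0
```

```bash
python3 - <<'E'
from h import *
st()
E
```

```text
t 7.225 pos [ 0.4739 -0.3308  0.0578] yaw 1.716 zax [-0.001 -0.001 -1.   ] J [-0.74  0.11  1.86 -0.    1.17 -0.88] F [-5.1 -0.6  3.3] M [-0.136  1.107 -0.027] w 0.0105 g 62.04282168648206
```

Emit:
drive_tool(rows=[[[0,0,-8,0,0,0,0],[0,0,-20,0,0,0,0],[0,0,-25,0,0,0,0],[0,0,-25,0,0,0,0],[0,0,-22,0,0,0,0],[32,12,0,0,0,0,0],[32,12,0,0,0,0,0],[32,12,0,0,0,0,0],[32,12,0,0,0,0,0],[32,12,0,0,0,0,0],[32,12,0,0,0,0,0],[32,12,0,0,0,0,0],[32,12,0,0,0,0,0],[0,0,0,0,0,-0.08,0],[0,0,0,0,0,0,0],[0,0,0,0,0,0,0]]])

```text
time: 9.22
tool_pos: [0.5325, -0.0634, 0.1581]
orientation: [0.001, 0.624, 0.782, 0.0]
wrist_force: [-0.0, -0.2, -2.1]
grip_width: 0.0108
grip_force: 60.1
```

```bash
python3 - <<'E'
from h import *
st();save('wrist','w3.png')
for q in('t_bolt','bolt_neck','slot_rail','stop_fence','fork_top'):
  for d in bot.mark_of(q,'wrist')[:2]:
    u=np.array(d['xy'])*[640,400];print(q,round(d['p'],2),u.round(1),[ray('wrist',*u,z).round(4) for z in (0,.022,.028)])
E
```

```text
t 9.225 pos [ 0.5325 -0.0634  0.1581] yaw 1.794 zax [ 0.001  0.    -1.   ] J [-0.26 -0.1   1.89  0.    1.35 -0.48] F [-0.  -0.2 -2.1] M [-0.01   0.021  0.004] w 0.0108 g 60.11474132537842
t_bolt 0.72 [317.3 211.1] [array([ 0.5406, -0.0921,  0.    ]), array([ 0.539 , -0.0851,  0.022 ]), array([ 0.5385, -0.0832,  0.028 ])]
bolt_neck 0.78 [314.5 216.5] [array([ 0.5391, -0.0979,  0.    ]), array([ 0.5375, -0.0905,  0.022 ]), array([ 0.5371, -0.0885,  0.028 ])]
slot_rail 0.95 [322.8 107.8] [array([0.5242, 0.0007, 0.    ]), array([0.5238, 0.0009, 0.022 ]), array([0.5236, 0.001 , 0.028 ])]
slot_rail 0.35 [322.9  37.9] [array([0.5118, 0.0547, 0.    ]), array([0.5122, 0.051 , 0.022 ]), array([0.5123, 0.05  , 0.028 ])]
stop_fence 0.69 [325.7  33.5] [array([0.5132, 0.0585, 0.    ]), array([0.5135, 0.0545, 0.022 ]), array([0.5136, 0.0534, 0.028 ])]
fork_top 0.71 [320.1  30. ] [array([0.5081, 0.0601, 0.    ]), array([0.5088, 0.0559, 0.022 ]), array([0.509 , 0.0548, 0.028 ])]
```

View pics/w3.png

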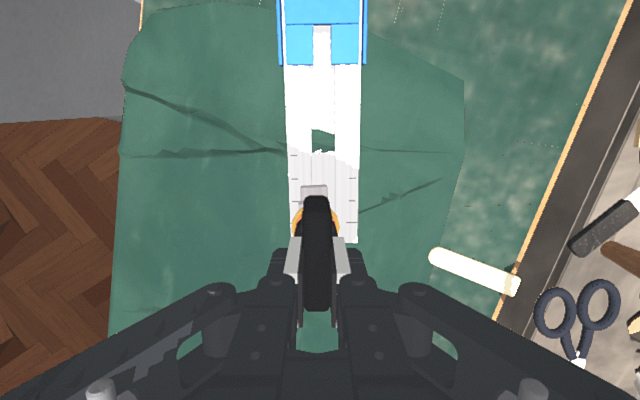

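```bash
python3 - <<'E'
from h import *
im=cv2.imread('pics/w3.png')
z=lambda a:cv2.resize(a,None,fx=3.6,fy=3.6,interpolation=cv2.INTER_NEAREST)
cv2.imwrite('pics/d.png',np.hstack([z(im[0:125,270:380]),z(im[115:240,270:380])]))
b,g,r=[im[:,:,i].astype(int) for i in range(3)]
for y in range(5,240,12):
  w=(r[y]>110)&(b[y]>110); bl=(b[y]>r[y]+60)
  x=np.arange(640); k=(w|bl)&(x>265)&(x<390); xs=x[k]
  runs=[ (q[0],q[-1]) for q in np.split(xs,np.where(np.diff(xs)>1)[0]+1) if len(q)>2] if len(xs) else []
  print(y,runs)
E
```

```text
5 [(np.int64(276), np.int64(367)), (np.int64(375), np.int64(379))]
17 [(np.int64(276), np.int64(361)), (np.int64(363), np.int64(367)), (np.int64(369), np.int64(384)), (np.int64(386), np.int64(389))]
29 [(np.int64(277), np.int64(367)), (np.int64(376), np.int64(378))]
41 [(np.int64(277), np.int64(367))]
53 [(np.int64(278), np.int64(366))]
65 [(np.int64(279), np.int64(361))]
77 [(np.int64(284), np.int64(360))]
89 [(np.int64(284), np.int64(360))]
101 [(np.int64(285), np.int64(360))]
113 [(np.int64(285), np.int64(360))]
125 [(np.int64(285), np.int64(359))]
137 [(np.int64(286), np.int64(311)), (np.int64(335), np.int64(359))]
149 [(np.int64(287), np.int64(311)), (np.int64(319), np.int64(321)), (np.int64(334), np.int64(359))]
161 [(np.int64(288), np.int64(359))]
173 [(np.int64(287), np.int64(358))]
185 [(np.int64(288), np.int64(358))]
197 [(np.int64(289), np.int64(305)), (np.int64(327), np.int64(358))]
209 [(np.int64(289), np.int64(300)), (np.int64(331), np.int64(358))]
221 [(np.int64(290), np.int64(292)), (np.int64(338), np.int64(358))]
233 [(np.int64(290), np.int64(292)), (np.int64(338), np.int64(357))]
```

View pics/d.png

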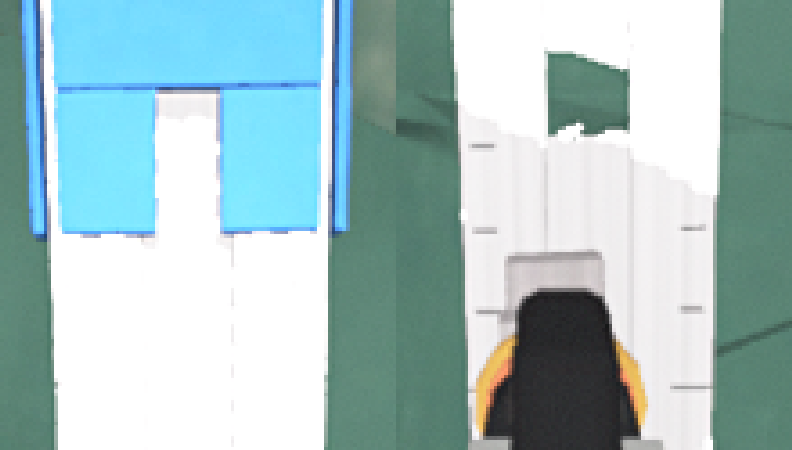

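The crop shows the head's end edge at (301,187)–(327.5,185), protruding beyond the bar. The slot mouth is near x=311–335, and the fork gap is at x=313–331, rows 24–65.

```bash
python3 - <<'E'
from h import *
# camera moved? arm holds, so current model valid
f=lambda u,v,z:ray('wrist',u,v,z)
rot=lambda d:np.arctan2(-d[0],d[1])
L=[f(284,80,.022),f(288.5,190,.022)];Rr=[f(360.7,80,.022),f(358.7,190,.022)]
print('rail edges rot',rot(L[0]-L[1]),rot(Rr[0]-Rr[1]),'w',np.linalg.norm((L[0]-Rr[0])[:2]))
c=[(L[i]+Rr[i])/2 for i in(0,1)];print('centre line',np.round(c,4),rot(c[0]-c[1]))
S=[f(270+(547-396)/3.6,115+60/3.6,.022),f(270+(547-396)/3.6,115+130/3.6,.022)];S2=[f(270+(630-396)/3.6,115+70/3.6,.022),f(270+(630-396)/3.6,115+130/3.6,.022)]
print('slot',np.round((S[1]+S2[1])/2,4),np.linalg.norm(S[1]-S2[1]))
fr=(f(270+156/3.6,65,.028)+f(270+219/3.6,65,.028))/2;en=(f(270+156/3.6,24.4,.028)+f(270+219/3.6,24.4,.028))/2
print('fork front,end',np.round(fr,4),np.round(en,4),np.linalg.norm(fr-en),rot(en-fr),'gapw',np.linalg.norm(f(313.3,45,.028)-f(330.8,45,.028)))
print('plate front corners',[np.round(f(270+x/3.6,65,.028),4) for x in(38,348)])
h=[f(301.1,186.7,.1133),f(327.5,185,.1133)];d=h[1]-h[0];print('head end',np.round(h,4),'w',np.linalg.norm(d),'rot',np.arctan2(d[1],d[0]))
l=[f(301.1,187,.1133),f(270+(503-396)/3.6,115+318/3.6,.1133)];print('left edge rot',rot(l[0]-l[1]))
b=[f(270+(570-396)/3.6,115+345/3.6,.1281+.0)];
print('bar far end',f(270+(563-396)/3.6,115+290/3.6,.178), 'tool rot',1.794-np.pi/2)
E
```

```text
rail edges rot 0.24025949431489824 0.23938198731424587 w 0.06019908927731578
centre line [[ 0.5185  0.0214  0.022 ]
 [ 0.5397 -0.0652  0.022 ]] 0.23982070569034006
slot [ 0.5321 -0.0328  0.022 ] 0.019128795886141935
fork front,end [0.5159 0.0315 0.028 ] [0.5096 0.0588 0.028 ] 0.02799816791585351 0.22760385546931827 gapw 0.013090629238569827
plate front corners [array([0.4851, 0.0245, 0.028 ]), array([0.5489, 0.039 , 0.028 ])]
head end [[ 0.5195 -0.0435  0.1133]
 [ 0.534  -0.0392  0.1133]] w 0.015165837359606926 rot 0.28925863419566034
left edge rot 0.1291783572263637
bar far end [ 0.52523609 -0.02921803  0.178     ] tool rot 0.22320367320510348
```

```bash
python3 - <<'E'
from h import *
f=lambda u,v,z:ray('wrist',u,v,z)
for zo in(.098,.106):
  h=[f(301.1,186.7,zo+.007),f(327.5,185,zo+.007)];d=h[1]-h[0];t=.26
  print(zo,'head w',np.linalg.norm(d),'centre',(h[0]+h[1])[:2]/2-.017*np.array([-np.sin(t),np.cos(t)]))
  w=[f(292.8,222,zo+.026),f(340,222,zo+.026)];print(' washer w',np.linalg.norm(w[0]-w[1]),(w[0]+w[1])[:2]/2)
  B=[f(270+(x-396)/3.6,115+300/3.6,zo+.071) for x in(518,610)];print(' bar w',np.linalg.norm(B[0]-B[1]),'end centre',(B[0]+B[1])[:2]/2, 'centre',(B[0]+B[1])[:2]/2-.021*np.array([-np.sin(t),np.cos(t)]))
im=bot.get_image('scene');pt=proj('scene',[.5325,-.0634,.13]);print(pt)
u,v=map(int,pt);cr=im[v-55:v+65,u-70:u+70,::-1];cv2.imwrite('pics/e.png',cv2.resize(np.ascontiguousarray(cr),None,fx=5,fy=5,interpolation=2));print(u-70,v-55)
E
```

```text
0.098 head w 0.015840134886558145 centre [ 0.5315191  -0.05977592]
 washer w 0.02628678727794388 [ 0.53193039 -0.05871594]
 bar w 0.010383831758150889 end centre [ 0.52615657 -0.03276779] centre [ 0.53155526 -0.05306198]
0.106 head w 0.015190209559376241 centre [ 0.53113411 -0.05784348]
 washer w 0.025091783294332363 [ 0.53128646 -0.05587619]
 bar w 0.009749597658265425 end centre [ 0.52564407 -0.03053728] centre [ 0.53104276 -0.05083147]
(np.float64(289.2125555359665), np.float64(185.461606798666))
219 130
```

View pics/e.png

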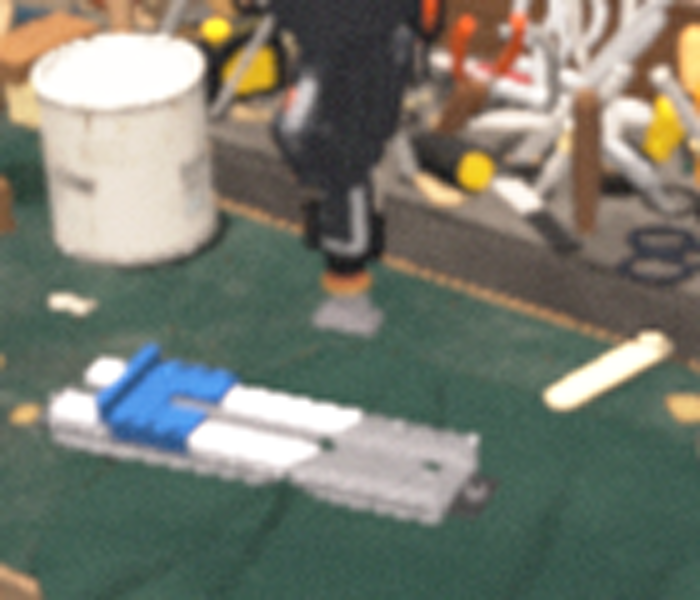

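```bash
python3 - <<'E'
from h import *
for z in(.09,.098,.106,.125,.13,.135):print(z,proj('scene',[.5315,-.059,z]))
E
```

```text
0.09 (np.float64(288.34116871951625), np.float64(197.94068553158883))
0.098 (np.float64(288.21074893708067), np.float64(195.41889920882704))
0.106 (np.float64(288.07943424430624), np.float64(192.8798089724209))
0.125 (np.float64(287.7639209380642), np.float64(186.77906930339344))
0.13 (np.float64(287.6800276360215), np.float64(185.15691522744194))
0.135 (np.float64(287.59577001773977), np.float64(183.52771676227388))
```

The scene crop shows the bolt held upright, washer at crop (347,283). I'm moving over the slot and down to just above the lips for a check.

Emit:
drive_tool(rows=[[[0,6,0,0,0,0.04,0],[0,0,17,0,0,0,0],[0,0,17,0,0,0,0],[0,0,17,0,0,0,0],[0,0,14,0,0,0,0],[0,0,0,0,0,0,0],[0,0,0,0,0,0,0]]])

```text
time: 10.45
tool_pos: [0.5384, -0.0621, 0.0927]
orientation: [0.0, 0.639, 0.769, 0.0]
wrist_force: [-0.0, 0.8, -2.0]
grip_width: 0.0101
grip_force: 60.1
```

```bash
python3 - <<'E'
from h import *
st();im=bot.get_image('wrist')[:,:,::-1];cv2.imwrite('pics/w4.png',im)
cv2.imwrite('pics/f.png',cv2.resize(np.ascontiguousarray(im[90:260,240:400]),None,fx=3.5,fy=3.5,interpolation=0))
E
```

```text
t 10.45 pos [ 0.5384 -0.0621  0.0927] yaw 1.756 zax [ 0.001 -0.    -1.   ] J [-0.25 -0.02  1.92  0.    1.23 -0.44] F [-0.   0.8 -2. ] M [-0.005 -0.05   0.007] w 0.0101 g 60.08192002773285
```

View pics/f.png

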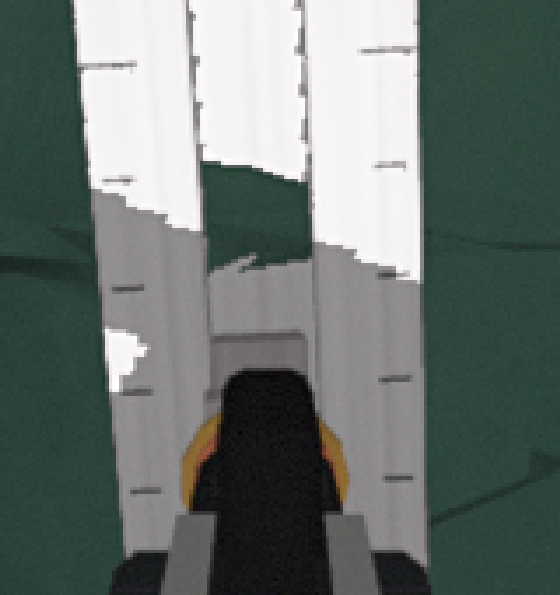

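The crop shows the head end (213–306, row 334) over the slot (209–316), nearly centred and parallel.

```bash
python3 - <<'E'
from h import *
P=lambda x,y,z:ray('wrist',240+x/3.5,90+y/3.5,z)
Rr=.2398;ux=np.array([np.cos(Rr),np.sin(Rr),0]);uy=np.array([-np.sin(Rr),np.cos(Rr),0]);c=np.array([.5185,.0214,0])
loc=lambda p:np.round([(p-c)@ux*1000,(p-c)@uy*1000],1)
for n,pts,z in(('slotL',[(190,20),(207,260)],.022),('slotR',[(302,20),(314,240)],.022),('railL',[(76,20),(122,540)],.022),('railR',[(418,20),(426,540)],.022),('head',[(213,337),(306,332)],.0402),('washer',[(182,485),(349,485)],.0592),('headleft',[(213,337),(208,398)],.0402)):
  print(n,[loc(P(*p,z)) for p in pts])
print('tcp',loc(bot.sense()['tool_pos']))
E
```

```text
slotL [array([ -8.7, -12.5]), array([ -8.7, -54.9])]
slotR [array([ 10.8, -13.6]), array([ 11.2, -52.3])]
railL [array([-28.5, -11.4]), array([ -29.3, -109.7])]
railR [array([ 31. , -14.7]), array([  30.5, -113.1])]
head [array([ -7.5, -65.1]), array([  8.5, -65.1])]
washer [array([-13. , -84.6]), array([ 13.8, -86.1])]
headleft [array([ -7.5, -65.1]), array([ -9.1, -76. ])]
tcp [ -0.2 -86. ]
```

Emit:
drive_tool(rows=[[[0,0.5,6,0,0,0,0],[0,0,4,0,0,0,0],[0,0,4,0,0,0,0],[0,0,2,0,0,0,0],[0,0,0,0,0,0,0]]])

```text
time: 11.12
tool_pos: [0.5384, -0.0618, 0.076]
orientation: [-0.0, 0.639, 0.769, -0.0]
wrist_force: [-0.1, -0.2, -2.4]
grip_width: 0.0107
grip_force: 60.1
```

Emit:
drive_tool(rows=[[[0,0,2,0,0,0,0],[0,0,2,0,0,0,0],[0,0,0,0,0,0,0]]])

```text
time: 11.5
tool_pos: [0.5384, -0.0618, 0.0721]
orientation: [-0.0, 0.639, 0.769, -0.0]
wrist_force: [0.6, 0.2, -3.1]
grip_width: 0.0105
grip_force: 60.1
```

Emit:
drive_tool(rows=[[[0,0,2,0,0,0,0],[0,0,2,0,0,0,0],[0,0,0,0,0,0,0]]])

```text
time: 11.88
tool_pos: [0.5383, -0.0618, 0.068]
orientation: [-0.0, 0.639, 0.769, -0.0]
wrist_force: [-0.4, 0.4, -2.7]
grip_width: 0.0106
grip_force: 60.1
```

Emit:
drive_tool(rows=[[[0,0,1.5,0,0,0,0],[0,0,0,0,0,0,0]]])

```text
time: 12.12
tool_pos: [0.5384, -0.0618, 0.0667]
orientation: [-0.0, 0.639, 0.769, -0.0]
wrist_force: [0.0, 0.3, -2.6]
grip_width: 0.0106
grip_force: 60.1
```

Emit:
drive_tool(rows=[[[0,0,1,0,0,0,0],[0,0,0,0,0,0,0]]])

```text
time: 12.38
tool_pos: [0.5385, -0.0619, 0.0657]
orientation: [-0.0, 0.639, 0.769, -0.0]
wrist_force: [0.7, 0.6, -2.6]
grip_width: 0.0106
grip_force: 60.1
```

Not on the floor yet (force still −2.6); go on in small steps.

Emit:
drive_tool(rows=[[[0,0,1,0,0,0,0],[0,0,0,0,0,0,0]]])

```text
time: 12.62
tool_pos: [0.5384, -0.0619, 0.0647]
orientation: [-0.0, 0.639, 0.769, -0.0]
wrist_force: [-0.7, -0.3, -2.5]
grip_width: 0.0104
grip_force: 60.1
```

Emit:
drive_tool(rows=[[[0,0,0.7,0,0,0,0],[0,0,0,0,0,0,0]]])

```text
time: 12.88
tool_pos: [0.5385, -0.0618, 0.0641]
orientation: [-0.0, 0.639, 0.769, -0.0]
wrist_force: [-1.1, -0.0, -3.1]
grip_width: 0.0101
grip_force: 60.1
```

Emit:
drive_tool(rows=[[[0,0,0.7,0,0,0,0],[0,0,0,0,0,0,0]]])

```text
time: 13.12
tool_pos: [0.5385, -0.0618, 0.0633]
orientation: [-0.0, 0.639, 0.769, -0.0]
wrist_force: [0.4, 0.5, -3.1]
grip_width: 0.0103
grip_force: 60.1
```

Emit:
drive_tool(rows=[[[0,0,0.8,0,0,0,0],[0,0,0,0,0,0,0]]])

```text
time: 13.38
tool_pos: [0.5385, -0.0619, 0.0625]
orientation: [-0.0, 0.639, 0.769, -0.0]
wrist_force: [-0.6, -1.0, -3.6]
grip_width: 0.0107
grip_force: 60.1
```

Emit:
drive_tool(rows=[[[0,0,0.8,0,0,0,0],[0,0,0,0,0,0,0]]])

```text
time: 13.62
tool_pos: [0.5384, -0.0619, 0.0617]
orientation: [-0.0, 0.639, 0.769, -0.0]
wrist_force: [0.3, 0.5, -2.7]
grip_width: 0.0107
grip_force: 60.1
```

```bash
python3 - <<'E'
from h import *
st()
E
```

```text
t 13.625 pos [ 0.5384 -0.0619  0.0617] yaw 1.756 zax [-0.  0. -1.] J [-0.25  0.03  1.94  0.    1.18 -0.44] F [ 0.3  0.5 -2.7] M [-0.101  0.051 -0.017] w 0.0107 g 60.1415491104126
```

Emit:
drive_tool(rows=[[[0,0,1,0,0,0,0],[0,0,0,0,0,0,0]]])

```text
time: 13.88
tool_pos: [0.5384, -0.0619, 0.0607]
orientation: [-0.0, 0.639, 0.769, -0.0]
wrist_force: [-0.1, -0.4, -2.6]
grip_width: 0.0104
grip_force: 60.1
```

Emit:
drive_tool(rows=[[[0,0,1,0,0,0,0],[0,0,0,0,0,0,0]]])

```text
time: 14.12
tool_pos: [0.5384, -0.0618, 0.0597]
orientation: [-0.0, 0.639, 0.769, -0.0]
wrist_force: [-0.2, -0.4, -2.7]
grip_width: 0.0106
grip_force: 60.1
```

Emit:
drive_tool(rows=[[[0,0,1,0,0,0,0],[0,0,0,0,0,0,0]]])

```text
time: 14.38
tool_pos: [0.5384, -0.0618, 0.0587]
orientation: [-0.0, 0.639, 0.769, -0.0]
wrist_force: [-0.1, -0.2, -2.6]
grip_width: 0.0108
grip_force: 60.1
```

Emit:
drive_tool(rows=[[[0,0,1,0,0,0,0],[0,0,0,0,0,0,0]]])

```text
time: 14.62
tool_pos: [0.5385, -0.0618, 0.0577]
orientation: [-0.0, 0.639, 0.769, -0.0]
wrist_force: [-0.2, 0.4, -3.2]
grip_width: 0.0109
grip_force: 60.1
```

Emit:
drive_tool(rows=[[[0,0,0.8,0,0,0,0],[0,0,0,0,0,0,0]]])

```text
time: 14.88
tool_pos: [0.5386, -0.0619, 0.0571]
orientation: [0.0, 0.639, 0.769, 0.0]
wrist_force: [1.3, -0.1, -2.1]
grip_width: 0.0107
grip_force: 60.2
```

Emit:
drive_tool(rows=[[[0,0,0.8,0,0,0,0],[0,0,0,0,0,0,0]]])

```text
time: 15.12
tool_pos: [0.5388, -0.0619, 0.0568]
orientation: [0.0, 0.639, 0.769, 0.0]
wrist_force: [-2.5, 0.1, 3.0]
grip_width: 0.0107
grip_force: 60.8
```

Head on the floor at TCP z≈0.057. I'll lift 0.8 mm and slide along the slot.

Emit:
drive_tool(rows=[[[0,0,-1.3,0,0,0,0],[10,-0.55,0,0,0,0,0],[15,-0.82,0,0,0,0,0],[15,-0.82,0,0,0,0,0],[10,-0.55,0,0,0,0,0],[0,0,0,0,0,0,0]]])

```text
time: 15.88
tool_pos: [0.5263, -0.0123, 0.0574]
orientation: [-0.0, 0.638, 0.77, -0.0]
wrist_force: [-0.0, 0.2, -2.9]
grip_width: 0.0106
grip_force: 60.1
```

```bash
python3 - <<'E'
from h import *
st()
Rr=.2398;ux=np.array([np.cos(Rr),np.sin(Rr),0]);uy=np.array([-np.sin(Rr),np.cos(Rr),0]);c=np.array([.5185,.0214,0])
p=bot.sense()['tool_pos']-c;print(p@ux,p@uy)
im=bot.get_image('wrist')[:,:,::-1];cv2.imwrite('pics/w5.png',im)
cv2.imwrite('pics/g.png',cv2.resize(np.ascontiguousarray(im[60:260,230:410]),None,fx=3,fy=3,interpolation=0))
E
```

```text
t 15.875 pos [ 0.5263 -0.0123  0.0574] yaw 1.757 zax [-0. -0. -1.] J [-0.16 -0.    1.98 -0.    1.17 -0.35] F [-0.   0.2 -2.9] M [ 0.008 -0.049  0.001] w 0.0106 g 60.138351917266846
-0.0004215907040132066 -0.03453959007394287
```

View pics/g.png

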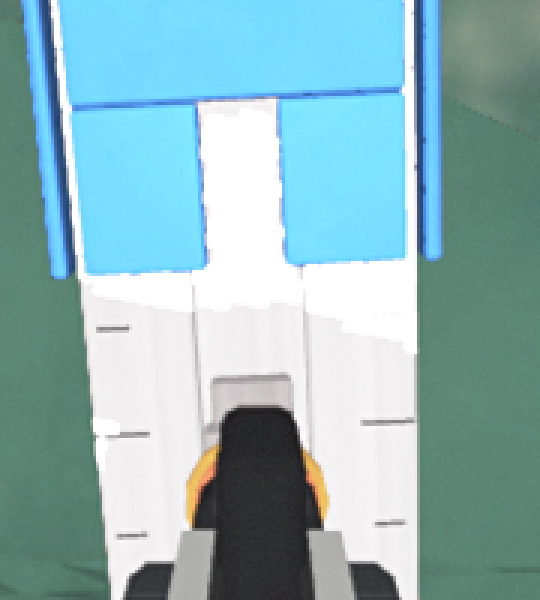

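The crop shows the bolt in the slot, washer (187–328, ~500), with the fork gap ahead (206–287, row 267) and its end at row 102.

```bash
python3 - <<'E'
from h import *
P=lambda x,y,z:ray('wrist',230+x/3,60+y/3,z)
Rr=.2398;ux=np.array([np.cos(Rr),np.sin(Rr),0]);uy=np.array([-np.sin(Rr),np.cos(Rr),0]);c=np.array([.5185,.0214,0])
loc=lambda p:np.round([(p-c)@ux*1000,(p-c)@uy*1000],1)
for n,pts,z in(('gapfront',[(206,269),(287,266)],.028),('gapend',[(198,102),(278,99)],.028),('rail',[(77,272),(417,272)],.022),('slot',[(199,370),(306,370)],.022),('head',[(212,379),(292,375)],.0124),('washer',[(187,500),(328,500)],.032),('barend',[(222,420),(299,420)],.076)):
  print(n,[loc(P(*p,z)) for p in pts])
E
```

```text
gapfront [array([-6.1, 10.8]), array([ 7.8, 10.6])]
gapend [array([-5.5, 38.2]), array([ 7.6, 37.9])]
rail [array([-29.3,  10.8]), array([30.9,  7.5])]
slot [array([-9. , -8.2]), array([10.5, -9.3])]
head [array([ -7.3, -12.4]), array([  8.1, -12.4])]
washer [array([-12. , -29.5]), array([ 13. , -30.9])]
barend [array([-2.4, -2.3]), array([ 7.4, -2.8])]
```

Emit:
drive_tool(rows=[[[14,-0.75,0,0,0,0,0],[15,-0.8,0,0,0,0,0],[15,-0.8,0,0,0,0,0],[10,-0.5,0,0,0,0,0],[3,-0.15,0,0,0,0,0],[1,-0.05,0,0,0,0,0],[0,0,0,0,0,0,0]]])

```text
time: 16.8
tool_pos: [0.5131, 0.043, 0.0575]
orientation: [0.0, 0.639, 0.769, -0.0]
wrist_force: [-0.3, 0.4, -2.9]
grip_width: 0.0107
grip_force: 60.2
```

Emit:
drive_tool(rows=[[[1,-0.05,0,0,0,0,0],[1,-0.05,0,0,0,0,0],[0,0,0,0,0,0,0]]])

```text
time: 17.18
tool_pos: [0.5125, 0.0451, 0.0575]
orientation: [0.0, 0.639, 0.769, -0.0]
wrist_force: [0.2, 0.4, -2.9]
grip_width: 0.0107
grip_force: 60.2
```

```bash
cat >> h.py <<'E'
Rr=.2398;ux=np.array([np.cos(Rr),np.sin(Rr),0]);uy=np.array([-np.sin(Rr),np.cos(Rr),0]);c=np.array([.5185,.0214,0])
def rl():
    s=bot.sense();p=s['tool_pos']-c;print('rail xy',round(p@ux*1e3,2),round(p@uy*1e3,2),'Frail',round(s['wrist_force']@ux,2),round(s['wrist_force']@uy,2))
E
python3 - <<'E'
from h import *
st();rl()
E
```

```text
t 17.175 pos [0.5125 0.0451 0.0575] yaw 1.756 zax [ 0. -0. -1.] J [-0.06 -0.03  2.01 -0.    1.17 -0.24] F [ 0.2  0.4 -2.9] M [0.032 0.026 0.01 ] w 0.0107 g 60.169106125831604
rail xy -0.19 24.49 Frail 0.28 0.38
```

Emit:
drive_tool(rows=[[[1,-0.05,0,0,0,0,0],[1,-0.05,0,0,0,0,0],[0,0,0,0,0,0,0]]])

```text
time: 17.55
tool_pos: [0.512, 0.0472, 0.0575]
orientation: [0.0, 0.639, 0.769, 0.0]
wrist_force: [0.1, -0.3, -2.8]
grip_width: 0.0105
grip_force: 60.2
```

Emit:
drive_tool(rows=[[[0.7,-0.05,0,0,0,0,0],[0,0,0,0,0,0,0]]])

```text
time: 17.8
tool_pos: [0.5119, 0.0478, 0.0575]
orientation: [0.0, 0.639, 0.769, -0.0]
wrist_force: [-1.5, -0.5, -3.1]
grip_width: 0.0106
grip_force: 60.2
```

Emit:
drive_tool(rows=[[[0.7,-0.05,0,0,0,0,0],[0,0,0,0,0,0,0]]])

```text
time: 18.05
tool_pos: [0.5117, 0.0485, 0.0575]
orientation: [-0.0, 0.639, 0.769, -0.0]
wrist_force: [0.4, 0.0, -3.1]
grip_width: 0.0104
grip_force: 60.2
```

Emit:
drive_tool(rows=[[[0.6,-0.03,0,0,0,0,0],[0,0,0,0,0,0,0]]])

```text
time: 18.3
tool_pos: [0.5115, 0.0491, 0.0575]
orientation: [0.0, 0.639, 0.769, 0.0]
wrist_force: [-0.6, 0.4, -2.5]
grip_width: 0.0107
grip_force: 60.2
```

Emit:
drive_tool(rows=[[[0.6,-0.03,0,0,0,0,0],[0,0,0,0,0,0,0]]])

```text
time: 18.55
tool_pos: [0.5114, 0.0496, 0.0575]
orientation: [0.0, 0.639, 0.769, -0.0]
wrist_force: [0.6, -0.5, -3.5]
grip_width: 0.0104
grip_force: 60.2
```

```bash
python3 - <<'E'
from h import *
st();rl()
E
```

```text
t 18.55 pos [0.5114 0.0496 0.0575] yaw 1.756 zax [ 0. -0. -1.] J [-0.05 -0.04  2.01 -0.    1.17 -0.23] F [ 0.6 -0.5 -3.5] M [-0.035  0.007 -0.001] w 0.0104 g 60.167906284332275
rail xy -0.17 29.1 Frail 0.47 -0.66
```

Emit:
drive_tool(rows=[[[0.6,-0.03,0,0,0,0,0],[0,0,0,0,0,0,0]]])

```text
time: 18.8
tool_pos: [0.5114, 0.0499, 0.0576]
orientation: [0.0, 0.639, 0.769, -0.0]
wrist_force: [0.5, -1.8, -2.6]
grip_width: 0.0105
grip_force: 60.1
```

Emit:
drive_tool(rows=[[[0.6,-0.03,0,0,0,0,0],[0,0,0,0,0,0,0]]])

```text
time: 19.05
tool_pos: [0.5113, 0.0502, 0.0576]
orientation: [0.001, 0.639, 0.769, -0.0]
wrist_force: [1.1, -4.2, -3.6]
grip_width: 0.0105
grip_force: 60.1
```

Emit:
drive_tool(rows=[[[0.6,-0.03,0,0,0,0,0],[0,0,0,0,0,0,0]]])

```text
time: 19.3
tool_pos: [0.5112, 0.0506, 0.0576]
orientation: [0.001, 0.639, 0.769, -0.001]
wrist_force: [1.5, -7.0, -2.4]
grip_width: 0.0106
grip_force: 60.1
```

Contact felt (−7 N at the fork's end): home. I'll release, re-centre along the bar and re-grip.

Emit:
drive_tool(rows=[[[-1,0.05,0,0,0,0,0],[0,0,0,0,0,0,0.3],[0,0,0,0,0,0,0.3],[0,0,0,0,0,0,0.3],[3.5,0,0,0,0,0,0.3],[0,0,0,0,0,0,0.3]]])

```text
time: 20.05
tool_pos: [0.5105, 0.0542, 0.0575]
orientation: [-0.0, 0.639, 0.77, 0.0]
wrist_force: [-0.3, -0.4, 0.1]
grip_width: 0.0256
grip_force: 0.0
```

```bash
python3 - <<'E'
from h import *
st();rl();save('wrist','w6.png')
for q in('nut_bar','t_bolt','fork_top','stop_fence'):
  for d in bot.mark_of(q,'wrist')[:1]:
    u=np.array(d['xy'])*[640,400];p=ray('wrist',*u,{'nut_bar':.066,'t_bolt':.005,'fork_top':.028,'stop_fence':.022}[q]);print(q,round(d['p'],2),u.round(1),((p-c)@ux*1e3).round(1),((p-c)@uy*1e3).round(1))
E
```

```text
t 20.05 pos [0.5105 0.0542 0.0575] yaw 1.756 zax [ 0.  0. -1.] J [-0.04 -0.04  2.01  0.    1.17 -0.22] F [-0.3 -0.4  0.1] M [-0.017 -0.039  0.066] w 0.0256 g 0.0
rail xy 0.04 33.77 Frail -0.41 -0.35
nut_bar 0.92 [316.  260.7] 0.8 35.5
t_bolt 0.6 [318.  217.8] 1.9 34.0
```

Emit:
drive_tool(rows=[[[0,0,0,0,0,0,0],[0,0,0,0,0,0,0],[0,0,0,0,0,0,0],[0,0,0,0,0,0,0],[0,0,-0.6,0,0,0,0],[0,0,0,0,0,0,0]]])

```text
time: 21.05
tool_pos: [0.5104, 0.0539, 0.0578]
orientation: [-0.0, 0.639, 0.769, -0.0]
wrist_force: [0.0, 0.1, -0.2]
grip_width: 0.0107
grip_force: 60.6
```

```bash
python3 - <<'E'
from h import *
st();rl()
E
```

```text
t 21.05 pos [0.5104 0.0539 0.0578] yaw 1.756 zax [-0.  0. -1.] J [-0.04 -0.04  2.01 -0.    1.17 -0.22] F [ 0.   0.1 -0.2] M [-0.064  0.026 -0.032] w 0.0107 g 60.639728307724
rail xy -0.14 33.44 Frail 0.05 0.05
```

Emit:
drive_tool(rows=[[[0,0,-0.5,0,0,0,0],[0,0,0,0,0,0,0],[0,0,0,0,0,0.1,0],[0,0,0,0,0,0.15,0],[0,0,0,0,0,0.15,0],[0,0,0,0,0,0,0]]])

```text
time: 21.8
tool_pos: [0.5103, 0.0539, 0.0583]
orientation: [-0.0, 0.778, 0.628, -0.0]
wrist_force: [1.4, 0.3, -2.6]
grip_width: 0.0105
grip_force: 60.3
```

```bash
python3 - <<'E'
from h import *
st();rl()
E
```

```text
t 21.8 pos [0.5103 0.0539 0.0583] yaw 1.358 zax [-0.001  0.    -1.   ] J [-0.04 -0.04  2.01 -0.    1.17  0.17] F [ 1.4  0.3 -2.6] M [-0.078  0.022 -0.031] w 0.0105 g 60.34623384475708
rail xy -0.25 33.5 Frail 1.41 -0.08
```

Emit:
drive_tool(rows=[[[0,0,0,0,0,0.15,0],[0,0,0,0,0,0.15,0],[0,0,0,0,0,0.15,0],[0,0,0,0,0,0.15,0],[0,0,0,0,0,0.15,0],[0,0,0,0,0,0.15,0],[0,0,0,0,0,0.1,0],[0,0,0,0,0,0,0]]])

```text
time: 22.8
tool_pos: [0.5104, 0.0539, 0.0584]
orientation: [-0.0, 0.984, 0.179, -0.0]
wrist_force: [-0.4, 0.2, -3.2]
grip_width: 0.0105
grip_force: 60.4
```

```bash
python3 - <<'E'
from h import *
st();rl()
E
```

```text
t 22.8 pos [0.5104 0.0539 0.0584] yaw 0.359 zax [-0.  0. -1.] J [-0.04 -0.04  2.01  0.    1.17  1.17] F [-0.4  0.2 -3.2] M [-0.005  0.004 -0.05 ] w 0.0105 g 60.35941243171692
rail xy -0.12 33.51 Frail -0.37 0.34
```

Emit:
drive_tool(rows=[[[0,0,0,0,0,0.06,0],[0,0,0,0,0,0.06,0],[0,0,0,0,0,0,0]]])

```text
time: 23.18
tool_pos: [0.5105, 0.0539, 0.0585]
orientation: [-0.0, 0.993, 0.119, -0.0]
wrist_force: [-0.5, -0.5, -2.6]
grip_width: 0.0102
grip_force: 60.4
```

```bash
python3 - <<'E'
from h import *
st()
E
```

```text
t 23.175 pos [0.5105 0.0539 0.0585] yaw 0.239 zax [-0.  0. -1.] J [-0.04 -0.04  2.01 -0.    1.17  1.29] F [-0.5 -0.5 -2.6] M [-0.     0.034  0.03 ] w 0.0102 g 60.35465955734253
```

Emit:
drive_tool(rows=[[[0,0,0,0,0,0.06,0],[0,0,0,0,0,0.06,0],[0,0,0,0,0,0,0]]])

```text
time: 23.55
tool_pos: [0.5101, 0.054, 0.0584]
orientation: [-0.0, 0.998, 0.059, -0.001]
wrist_force: [-2.4, -0.4, -2.5]
grip_width: 0.0108
grip_force: 60.4
```

```bash
python3 - <<'E'
from h import *
st()
E
```

```text
t 23.55 pos [0.5101 0.054  0.0584] yaw 0.119 zax [-0.001  0.    -1.   ] J [-0.04 -0.04  2.01  0.    1.17  1.41] F [-2.4 -0.4 -2.5] M [0.075 0.283 0.01 ] w 0.0108 g 60.38240432739258
```

Emit:
drive_tool(rows=[[[0,0,0.2,0,0,0.06,0],[0,0,0.2,0,0,0.06,0],[0,0,0,0,0,0,0]]])

```text
time: 23.92
tool_pos: [0.5099, 0.0539, 0.0579]
orientation: [-0.0, 1.0, -0.001, -0.001]
wrist_force: [-2.7, 0.6, -1.8]
grip_width: 0.0103
grip_force: 60.5
```

```bash
python3 - <<'E'
from h import *
st();rl()
E
```

```text
t 23.925 pos [0.5099 0.0539 0.0579] yaw -0.001 zax [-0.002  0.    -1.   ] J [-0.04 -0.04  2.01  0.    1.17  1.53] F [-2.7  0.6 -1.8] M [0.072 0.537 0.07 ] w 0.0103 g 60.498905181884766
rail xy -0.6 33.64 Frail -2.5 1.23
```

Neck stop reached (torque up slightly). Now I'll release, rewind half a turn above the bar and re-grip for the tightening.

Emit:
drive_tool(rows=[[[0,0,0,0,0,0,0.4],[0,0,0,0,0,0,0.4],[0,0,0,0,0,0,0.4],[0,0,-15,0,0,0,0.4],[0,0,-15,0,0,0,0.4],[0,0,0,0,0,-0.1745,0.4],[0,0,0,0,0,-0.1745,0.4],[0,0,0,0,0,-0.1745,0.4],[0,0,0,0,0,-0.1745,0.4],[0,0,0,0,0,-0.1745,0.4],[0,0,0,0,0,-0.1745,0.4],[0,0,0,0,0,-0.1745,0.4],[0,0,0,0,0,-0.1745,0.4],[0,0,0,0,0,-0.1745,0.4],[0,0,0,0,0,-0.1745,0.4],[0,0,0,0,0,-0.1745,0.4],[0,0,0,0,0,-0.1745,0.4],[0,0,0,0,0,-0.1745,0.4],[0,0,0,0,0,-0.1745,0.4],[0,0,0,0,0,-0.1745,0.4]]])

```text
time: 26.42
tool_pos: [0.5113, 0.0538, 0.0898]
orientation: [0.001, 0.258, 0.966, 0.0]
wrist_force: [-0.0, 0.3, 0.4]
grip_width: 0.034
grip_force: 0.0
```

Emit:
drive_tool(rows=[[[0,0,0,0,0,-0.1745,0.4],[0,0,0,0,0,-0.1745,0.4],[0,0,0,0,0,-0.1745,0.4],[0,0,0,0,0,0,0.4]]])

```text
time: 26.92
tool_pos: [0.5113, 0.0538, 0.0896]
orientation: [0.001, 0.003, 1.0, -0.0]
wrist_force: [-0.5, 0.9, -0.7]
grip_width: 0.0342
grip_force: 0.0
```

```bash
python3 - <<'E'
from h import *
st();rl();im=bot.get_image('wrist')[:,:,::-1];cv2.imwrite('pics/w7.png',im)
for q in('nut_bar','t_bolt','bolt_neck','fork_top','stop_fence'):
  for d in bot.mark_of(q,'wrist')[:1]:
    u=np.array(d['xy'])*[640,400];p=ray('wrist',*u,{'nut_bar':.066,'t_bolt':.005,'bolt_neck':.0155,'fork_top':.028,'stop_fence':.022}[q]);print(q,round(d['p'],2),u.round(1),((p-c)@ux*1e3).round(1),((p-c)@uy*1e3).round(1))
u,v=proj('wrist',[.5105,.054,.05]);print(u,v)
u,v=int(u),int(v)
cv2.imwrite('pics/i.png',cv2.resize(np.ascontiguousarray(im[max(v-110,0):v+90,u-120:u+120]),None,fx=3,fy=3,interpolation=2));print(u-120,max(v-110,0))
E
```

```text
t 26.925 pos [0.5113 0.0538 0.0896] yaw 3.135 zax [ 0.002 -0.    -1.   ] J [-0.04 -0.08  1.99  0.    1.23 -1.6 ] F [-0.5  0.9 -0.7] M [-0.006 -0.003 -0.011] w 0.0342 g 0.0
rail xy 0.68 33.24 Frail -0.24 1.0
nut_bar 0.7 [319.1 233.8] 0.7 35.3
t_bolt 0.61 [318.1 201. ] 0.4 35.2
bolt_neck 0.89 [317.2 203.2] -1.4 35.0
stop_fence 0.97 [319.  214.3] 4.1 34.8
315.59487298998533 223.97799180425463
195 113
```

View pics/i.png

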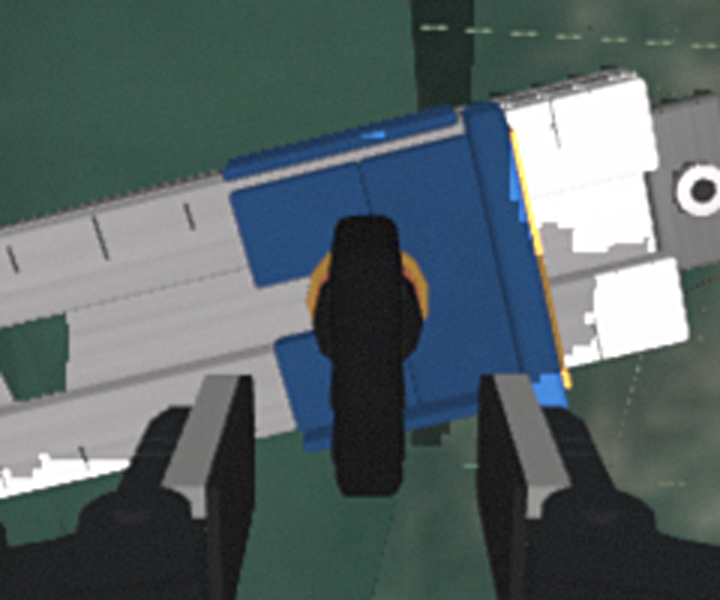

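The crop shows the washer at the fork seat, with the bar upright and centred between the pads at (367,350). The stop looks in place. Re-gripping and tightening.

Emit:
drive_tool(rows=[[[0.5,0,16,0,0,0,0.4],[0,0,12,0,0,0,0.4],[0,0,4,0,0,0,0.4],[0,0,0,0,0,0,0],[0,0,0,0,0,0,0],[0,0,0,0,0,0,0],[0,0,0,0,0,0,0],[0,0,0,0,0,0,0]]])

```text
time: 28.22
tool_pos: [0.5099, 0.0539, 0.0561]
orientation: [-0.0, 0.002, 1.0, 0.0]
wrist_force: [-0.1, 0.1, -3.2]
grip_width: 0.0103
grip_force: 61.7
```

```bash
python3 - <<'E'
from h import *
st();rl()
E
```

```text
t 28.225 pos [0.5099 0.0539 0.0561] yaw 3.137 zax [-0.  0. -1.] J [-0.04 -0.04  2.01  0.    1.17 -1.61] F [-0.1  0.1 -3.2] M [0.094 0.069 0.031] w 0.0103 g 61.652891635894775
rail xy -0.63 33.63 Frail -0.11 0.14
```

Emit:
drive_tool(rows=[[[0,0,0.3,0,0,0.1,0],[0,0,0.3,0,0,0.1,0],[0,0,0.3,0,0,0.1,0],[0,0,0,0,0,0,0]]])

```text
time: 28.72
tool_pos: [0.5099, 0.0539, 0.0552]
orientation: [-0.0, 0.151, 0.988, 0.0]
wrist_force: [-0.0, 0.0, -3.0]
grip_width: 0.0104
grip_force: 61.7
```

```bash
python3 - <<'E'
from h import *
st();rl()
E
```

```text
t 28.725 pos [0.5099 0.0539 0.0552] yaw 2.838 zax [-0.  0. -1.] J [-0.04 -0.03  2.01  0.    1.16 -1.31] F [-0.  0. -3.] M [0.049 0.097 0.042] w 0.0104 g 61.65678262710571
rail xy -0.6 33.61 Frail -0.01 0.02
```

Emit:
drive_tool(rows=[[[0,0,0.3,0,0,0.1,0],[0,0,0.3,0,0,0.1,0],[0,0,0,0,0,0,0]]])

```text
time: 29.1
tool_pos: [0.5099, 0.0539, 0.0546]
orientation: [-0.0, 0.249, 0.969, -0.0]
wrist_force: [-1.2, 0.6, -3.3]
grip_width: 0.0102
grip_force: 61.7
```

```bash
python3 - <<'E'
from h import *
st();rl()
E
```

```text
t 29.1 pos [0.5099 0.0539 0.0546] yaw 2.639 zax [-0.  0. -1.] J [-0.04 -0.03  2.01  0.    1.16 -1.11] F [-1.2  0.6 -3.3] M [0.055 0.146 0.018] w 0.0102 g 61.65710806846619
rail xy -0.63 33.6 Frail -1.0 0.86
```

Emit:
drive_tool(rows=[[[0,0,0.3,0,0,0.1,0],[0,0,0.3,0,0,0.1,0],[0,0,0,0,0,0,0]]])

```text
time: 29.48
tool_pos: [0.5099, 0.0539, 0.0541]
orientation: [-0.0, 0.344, 0.939, -0.0]
wrist_force: [-1.4, 0.4, -2.3]
grip_width: 0.0103
grip_force: 61.7
```

```bash
python3 - <<'E'
from h import *
st();rl()
E
```

```text
t 29.475 pos [0.5099 0.0539 0.0541] yaw 2.44 zax [-0.  0. -1.] J [-0.04 -0.03  2.01  0.    1.16 -0.91] F [-1.4  0.4 -2.3] M [ 0.09   0.247 -0.042] w 0.0103 g 61.733633279800415
rail xy -0.63 33.62 Frail -1.29 0.76
```

Emit:
drive_tool(rows=[[[0,0,0.3,0,0,0.1,0],[0,0,0.3,0,0,0.1,0],[0,0,0,0,0,0,0]]])

```text
time: 29.85
tool_pos: [0.51, 0.0539, 0.0537]
orientation: [-0.0, 0.436, 0.9, -0.0]
wrist_force: [-2.0, 0.8, 0.1]
grip_width: 0.0103
grip_force: 61.9
```

```bash
python3 - <<'E'
from h import *
st();rl()
E
```

```text
t 29.85 pos [0.51   0.0539 0.0537] yaw 2.24 zax [-0.  0. -1.] J [-0.04 -0.03  2.01  0.    1.16 -0.71] F [-2.   0.8  0.1] M [0.128 0.38  0.01 ] w 0.0103 g 61.89924359321594
rail xy -0.56 33.63 Frail -1.76 1.29
```

Emit:
drive_tool(rows=[[[0,0,0,0,0,0.1,0],[0,0,0,0,0,0.1,0],[0,0,0,0,0,0,0]]])

```text
time: 30.22
tool_pos: [0.5099, 0.0539, 0.0535]
orientation: [-0.0, 0.523, 0.852, -0.0]
wrist_force: [-2.0, 0.7, -1.2]
grip_width: 0.0103
grip_force: 61.8
```

```bash
python3 - <<'E'
from h import *
st();rl()
E
```

```text
t 30.225 pos [0.5099 0.0539 0.0535] yaw 2.041 zax [-0.  0. -1.] J [-0.04 -0.03  2.01  0.    1.16 -0.51] F [-2.   0.7 -1.2] M [0.098 0.349 0.033] w 0.0103 g 61.809035539627075
rail xy -0.61 33.62 Frail -1.73 1.17
```

Emit:
drive_tool(rows=[[[0,0,0,0,0,0.1,0],[0,0,0,0,0,0.1,0],[0,0,0,0,0,0,0]]])

```text
time: 30.6
tool_pos: [0.5099, 0.0539, 0.0534]
orientation: [-0.0, 0.606, 0.796, -0.0]
wrist_force: [-1.1, 0.4, -1.9]
grip_width: 0.0105
grip_force: 61.8
```

```bash
python3 - <<'E'
from h import *
st();rl()
E
```

```text
t 30.6 pos [0.5099 0.0539 0.0534] yaw 1.841 zax [-0.  0. -1.] J [-0.04 -0.03  2.01 -0.    1.16 -0.31] F [-1.1  0.4 -1.9] M [ 0.023  0.328 -0.001] w 0.0105 g 61.751389503479004
rail xy -0.62 33.57 Frail -0.93 0.68
```

Emit:
drive_tool(rows=[[[0,0,0.1,0,0,0.1,0],[0,0,0.1,0,0,0.1,0],[0,0,0,0,0,0,0]]])

```text
time: 30.98
tool_pos: [0.5099, 0.0538, 0.0533]
orientation: [-0.0, 0.682, 0.731, -0.0]
wrist_force: [-1.2, 0.6, -1.4]
grip_width: 0.0106
grip_force: 61.8
```

```bash
python3 - <<'E'
from h import *
st();rl()
E
```

```text
t 30.975 pos [0.5099 0.0538 0.0533] yaw 1.641 zax [-0. -0. -1.] J [-0.04 -0.03  2.01 -0.    1.16 -0.11] F [-1.2  0.6 -1.4] M [0.088 0.401 0.026] w 0.0106 g 61.80570602416992
rail xy -0.62 33.56 Frail -1.02 0.91
```

Emit:
drive_tool(rows=[[[0,0,0.1,0,0,0.1,0],[0,0,0.1,0,0,0.1,0],[0,0,0,0,0,0,0]]])

```text
time: 31.35
tool_pos: [0.51, 0.0538, 0.0532]
orientation: [-0.0, 0.752, 0.66, -0.0]
wrist_force: [-2.1, 0.2, -1.7]
grip_width: 0.0106
grip_force: 61.9
```

```bash
python3 - <<'E'
from h import *
st();rl()
E
```

```text
t 31.35 pos [0.51   0.0538 0.0532] yaw 1.441 zax [-0. -0. -1.] J [-0.04 -0.03  2.01 -0.    1.16  0.09] F [-2.1  0.2 -1.7] M [0.058 0.445 0.043] w 0.0106 g 61.856592893600464
rail xy -0.61 33.51 Frail -2.03 0.67
```

Emit:
drive_tool(rows=[[[0,0,0.3,0,0,0.1,0],[0,0,0.3,0,0,0.1,0],[0,0,0,0,0,0,0]]])

```text
time: 31.72
tool_pos: [0.51, 0.0538, 0.0527]
orientation: [-0.0, 0.814, 0.581, -0.0]
wrist_force: [-2.3, -0.2, 0.4]
grip_width: 0.0106
grip_force: 62.0
```

```bash
python3 - <<'E'
from h import *
st();rl()
E
```

```text
t 31.725 pos [0.51   0.0538 0.0527] yaw 1.241 zax [-0. -0. -1.] J [-0.04 -0.03  2.01 -0.    1.16  0.29] F [-2.3 -0.2  0.4] M [ 0.099  0.554 -0.047] w 0.0106 g 61.96330904960632
rail xy -0.53 33.5 Frail -2.3 0.33
```

Emit:
drive_tool(rows=[[[0,0,0.2,0,0,0.1,0],[0,0,0,0,0,0,0]]])

```text
time: 31.98
tool_pos: [0.51, 0.0538, 0.0524]
orientation: [-0.0, 0.842, 0.54, -0.0]
wrist_force: [-3.2, -0.4, -0.8]
grip_width: 0.0107
grip_force: 62.0
```

```bash
python3 - <<'E'
from h import *
st();rl()
E
```

```text
t 31.975 pos [0.51   0.0538 0.0524] yaw 1.141 zax [-0. -0. -1.] J [-0.04 -0.03  2.01 -0.    1.16  0.39] F [-3.2 -0.4 -0.8] M [ 0.024  0.611 -0.029] w 0.0107 g 61.99738025665283
rail xy -0.57 33.51 Frail -3.21 0.41
```

```bash
cat >> h.py <<'E'
def avg(n=10):
    A=[]
    for i in range(n):
        bot.get_image('top');s=bot.sense();A.append([*s['wrist_force'],*s['ft_torque'],s['tool_pos'][2]*1e3,s['effort'][5]])
    A=np.array(A);print('avg F M z eff6',A.mean(0).round(3),'sd',A.std(0).round(3))
E
python3 - <<'E'
from h import *
avg()
E
```

```text
avg F M z eff6 [-3.4310e+00 -3.1200e-01  7.6700e-01 -2.4000e-02  6.8900e-01  1.1000e-02
  5.2367e+01  6.0000e-03] sd [0.544 0.378 0.39  0.038 0.049 0.027 0.021 0.024]
```

Emit:
drive_tool(rows=[[[0,0,0.2,0,0,0.1,0],[0,0,0,0,0,0,0]]])

```text
time: 32.72
tool_pos: [0.51, 0.0538, 0.0521]
orientation: [0.0, 0.868, 0.496, -0.0]
wrist_force: [-4.9, -1.0, 1.2]
grip_width: 0.0109
grip_force: 62.1
```

```bash
python3 - <<'E'
from h import *
avg()
E
```

```text
avg F M z eff6 [-3.6950e+00 -7.6200e-01  1.0310e+00 -5.8000e-02  7.6000e-01 -3.9000e-02
  5.2099e+01 -3.0000e-02] sd [0.585 0.395 0.322 0.03  0.029 0.038 0.015 0.011]
```

Emit:
drive_tool(rows=[[[0,0,0.2,0,0,0.1,0],[0,0,0,0,0,0,0]]])

```text
time: 33.48
tool_pos: [0.51, 0.0539, 0.0518]
orientation: [0.0, 0.892, 0.452, -0.0]
wrist_force: [-4.4, 0.7, 0.5]
grip_width: 0.0104
grip_force: 62.1
```

```bash
python3 - <<'E'
from h import *
avg();st()
E
```

```text
avg F M z eff6 [-4.0890e+00 -6.9400e-01  8.4600e-01 -9.9000e-02  7.7400e-01 -4.8000e-02
  5.1869e+01 -3.9000e-02] sd [0.393 0.519 0.383 0.022 0.04  0.036 0.015 0.011]
t 33.975 pos [0.51   0.0539 0.0519] yaw 0.937 zax [-0. -0. -1.] J [-0.04 -0.03  2.01 -0.    1.16  0.59] F [-3.5  0.   0.7] M [-0.101  0.872  0.009] w 0.0108 g 62.116209268569946
```

Emit:
drive_tool(rows=[[[0,0,0.2,0,0,0.05,0],[0,0,0,0,0,0,0],[0,0,0,0,0,0,0.3],[0,0,0,0,0,0,0.3],[0,0,0,0,0,0,0.4],[0,0,-10,0,0,0,0.4],[0,0,-20,0,0,0,0.4],[0,0,-20,0,0,0,0.4],[0,0,0,0,0,0,0.4]]])

```text
time: 35.1
tool_pos: [0.512, 0.0538, 0.1044]
orientation: [0.001, 0.903, 0.429, 0.002]
wrist_force: [-0.4, 0.3, 0.8]
grip_width: 0.034
grip_force: 0.0
```

```bash
python3 - <<'E'
from h import *
st();save('wrist','w8.png')
for q,z in(('nut_bar',.061),('t_bolt',.007),('fork_top',.028),('stop_fence',.022)):
  for d in bot.mark_of(q,'wrist')[:1]:
    u=np.array(d['xy'])*[640,400];p=ray('wrist',*u,z);print(q,round(d['p'],2),((p-c)@ux*1e3).round(1),((p-c)@uy*1e3).round(1))
a=cv2.imread('pics/b.png').astype(int);b=bot.get_image('top')[:,:,::-1].astype(int)
def blue(i): 
  y,x=np.nonzero((i[:,:,0]>i[:,:,2]+60)&(i[:,:,0]>130));k=(x>225)&(x<290)&(y>200)&(y<245);return x[k].mean(),y[k].mean(),k.sum()
print(blue(a),blue(b))
E
```

```text
t 35.1 pos [0.512  0.0538 0.1044] yaw 0.887 zax [ 0.005 -0.    -1.   ] J [-0.04 -0.1   1.98  0.    1.25  0.64] F [-0.4  0.3  0.8] M [0.02  0.042 0.044] w 0.034 g 0.0
nut_bar 0.9 -0.1 34.7
t_bolt 0.72 -1.6 33.3
fork_top 0.7 1.2 37.1
stop_fence 0.76 -2.6 31.4
(np.float64(251.55457227138643), np.float64(225.3510324483776), np.int64(339)) (np.float64(252.8), np.float64(231.8), np.int64(45))
```

```bash
python3 -c "
from h import *
print(bot.close_job())"
```

```text
the job is handed in; nothing more can be done
None
```

I handed the job in after about 35 s: the T-bolt is in the fork, its head should be square under the lips at the neck stop, and the washer is about half flat (12–13 N, inferred from how far the nut came down). I had no direct force reading, only a faint torque change, and no clear check at the end that the stop hadn't shifted.

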